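# Cookbook out of a tight rack and onto the recipe stand

### The job

Fetch the shortest cookbook out of the tightly packed rack: it cannot be gripped between its neighbours, so first tip it forward by the top edge of its spine, then grip it and lift it out, leaving the other books standing in the rack. Set it gently on the recipe stand, upright and right way up, resting on the ledge and leaning against the back rest, centred, with its front cover to the cook (spine on the left as seen from the stand's front). Leave the egg box and the spice jar where they are.

Things in the scene. Friction and masses are not known exactly. Their poses are not given: they have to be found in the camera images.
- cookbook_center (a point): centre of the book to fetch: the shortest in the row, a closed hardback in sage grey-green, 38 mm thick, 172 mm tall, 118 mm from spine to fore-edge, 0.3 to 0.55 kg. Axes: x from spine to fore-edge, y through the thickness from front cover (-y) to back cover, z from foot to head. In the rack its spine faces the rack's front
- cookbook_head (a point): middle of the top edge of the cookbook's spine (outer face); same axes. Spine and covers are 3 mm boards standing 4 mm proud of the page block: at the head there is a trough 32 mm wide and 4 mm deep behind the spine, where a fingertip can press on the pages and catch the spine from behind
- cookbook_foot (a point): middle of the bottom edge of the cookbook's spine (its outer face); same axes
- thick_a: hardback of the same make, 38 mm thick, 184 mm tall, 118 mm deep. Origin at the middle of the bottom edge of its spine, axes as for the cookbook. The three thick books stand in any order in the middle three places of the row
- thick_b: oat-coloured hardback, 38 mm thick, 188 mm tall, 120 mm deep; origin and axes as before
- thin_left: thin brown hardback at the left end of the row, 24 mm thick, 188 mm tall, 116 mm deep; origin and axes as before
- thin_right: thin dark hardback at the right end of the row, 20 mm thick, 182 mm tall, 114 mm deep; origin and axes as before
- book_rack: dark wooden rack, fixed, 150 mm deep, 230 wide. Origin: centre of underside; x to the back, y left, z up. Books stand side by side without gaps on a floor 16 mm up, spines at x = -60 mm. The front lip (x = -75 to -63) rises 13 mm above the floor: a book cannot slide out, it tips over the lip's edge. The back board (x = +64) is 119 mm high. A sprung bookend is at the right
- stand_seat (a point): light wooden recipe stand, fixed, 150 mm wide: middle of the inner corner between ledge and back rest. Axes lean back with it by 0.30 rad: z up along the back rest, x from front to back square to it, y to the stand's left. The ledge runs 58 mm forward (to x = -58 mm) and has a 10 mm high lip along its front; the back rest is 90 mm high
- egg_box: closed grey egg box, 106 x 155 x 72 mm, origin at the centre of its underside; a bystander right of the stand
- spice_jar: spice jar, 41 mm across, 105 mm tall, origin at the centre of its underside; a bystander right of the stand
- bookend_face (a point): middle of the foot of the sprung bookend's pressing face, at the right end of the row; axes as the rack's. It presses the row together with about 10 N, so that a book tipped by up to 0.6 rad stays about where it is left by friction. The spring has only 3 mm of travel left: once the book is out the gap stays open and the others go on standing by themselves

How it is judged (in metres and radians):
On the way, in this order (a step that is already met when the one before it is completed fails the run):
1. the cookbook is tipped forward by 10 degrees or more, its foot still in the rack, the other thick books upright (angle between cookbook_center's own z axis and vertical above 0.175 rad and z of cookbook_foot in the frame of book_rack below 0.05 m and x of cookbook_foot in the frame of book_rack above -0.075 m and angle between each of thick_a, thick_b's own z axis and vertical below 0.15 rad), for 0.2 s.
2. the cookbook is lifted clear of the rack (z of cookbook_foot in the frame of book_rack above 0.1 m), for 0.2 s.
At the end, for the whole second after the job is handed in: The cookbook rests right way up on the stand's ledge (within 8 mm of seated), leaning along the back rest within 7 degrees, centred within 30 mm, spine on the left and front cover outward; the four other books stand at rest in the rack, within 9 degrees of upright (x of cookbook_center in the frame of stand_seat between -0.034 and -0.012 m and y of cookbook_center in the frame of stand_seat between -0.03 and 0.03 m and z of cookbook_center in the frame of stand_seat below 0.094 m and z of cookbook_head in the frame of stand_seat above 0.15 m and y of cookbook_head in the frame of stand_seat above 0.02 m and angle between the z axis of cookbook_center and the z axis of stand_seat, either way round below 0.12 rad and angle between the y axis of cookbook_center and the x axis of stand_seat, either way round below 0.12 rad and linear speed of each of thick_a, thick_b below 0.02 m/s and angle between each of thick_a, thick_b, thin_left, thin_right's own z axis and vertical below 0.15 rad and z of each of thick_a, thick_b, thin_left, thin_right in the frame of book_rack below 0.03 m); the robot touches nothing.
It fails at once if another book is pulled over or out of the rack (angle between any of thick_a, thick_b, thin_left, thin_right's own z axis and vertical above 0.45 rad).
It fails at once if the cookbook is dropped or slammed on the stand (over 45 N) (contact force between cookbook and recipe_stand above 45 N).
It fails at once if the egg box or the spice jar is moved by more than 30 mm (distance of any of egg_box, spice_jar from where it was at the start of the episode above 0.03 m).
It also fails if it takes over 64 s, if anything falls off the work surface, if the arm or the gripper's body presses on something with over 40 N, if the wrist force passes 120 N, or if a joint passes its speed limit or range.

### The arm

A 6-joint arm with a two-finger parallel gripper is mounted at the origin on a cart in front of the work surface, level with it; the furniture and walls round the work are solid. World frame = base frame: x ahead of the robot, y to its left, z up, the work surface at z = 0. Lengths are in mm, angles in degrees, forces in N, time in s.
With the tool pointing down it reaches from about 325 to 925 mm from the base axis. Payload 3.1 kg.
Tool frame: the origin (TCP) lies at the very end of the fingers, on their centre line; the grasp point (between the pads) lies grasp_offset behind it (grasp_offset is the distance from the TCP to the grasp point, in mm); z points along the fingers, y is the line along which they close (so a half turn about z gives the same grasp; the last joint's range is limited). The gripper opens to 85 mm and grips with 20 to 120 N. Pads are 22 mm wide; open, the fingers measure 114 mm over their backs; the gripper's body (76 mm by 85 mm) begins 54 mm behind the grasp point. The pads swing forward as they close: fully open they stand 13 mm farther back than shut.
Start: joints at [66.91, 12.427, 92.441, -0, 75.132, -6.429], TCP at [179.18, 598.777, 231.3] pointing down, gripper open.
Joint ranges: [-157.48, 157.48], [-44.54, 120.13], [17.64, 146.25], [-64.5, 244.5], [7.68, 150.69], [-147.95, 147.95]. Speed limits (degrees/s): [159.86, 159.86, 180, 180, 180, 180].

### API

Orientations are given as [roll, pitch, yaw] about the fixed x, y, z axes, in that order (R = Rz(yaw) Ry(pitch) Rx(roll)).
In Python, from station import * gives the robot as it stands. Calls block until the motion is done:
- goto(position, orientation): joint-space move of the TCP to a pose.
- move_l(position, attitude=None, speed=150): straight line of the TCP; attitude=None keeps the orientation; speed is the mean speed in mm/s.
- move_j(angles): joint-space move.
- grip(opening, squeeze=None): finger opening in mm; squeeze is the grip in N (None keeps the last); returns when the fingers have stopped.
- wait(seconds).
- solve_ik(position, orientation): joint angles nearest the present ones, or None.
- get_obs(): the state.
- get_image(name): name is "side" or "top"; returns the picture (420x560x3 uint8, red, green, blue); there is no depth.
- get_calibration(name): a dict with "fx", "fy", "cx", "cy" (pixels), "D" ([k1, k2, p1, p2, k3] as OpenCV has them; the pictures are not rectified), "R" (3x3) and "t" (3): a world point X has camera coordinates R X + t. Camera axes: x right, y down, z forward; pixel columns grow to the right and rows downward; lengths in mm; the calibration is good to about 2 mm. A picture is of the moment at which its call begins. get_calibration takes no time and is no camera call.
A pose or a line that the arm cannot do raises Unreachable and nothing moves.
- sign_off(): hands the job in; it is judged then, once.
Trained networks look in the newest picture that a camera, given by its name, has taken for a name from the list of things; names that differ only in an ending like _2 or _b are one class to them, and where a whole thing is asked for, a point or a joint stands for the part that bears it (a point fixed in the world has none). Each returns a list of dicts, best first, with "score" (0 to 1); they miss things now and then, are a little off and sometimes report something else, mostly with a low value. They report only what shows in the picture. A call takes as long as a camera call.
- spot_in(name, camera): "extent" ([centre column, centre row, width, height] in pixels, round what is visible of it).
- regions_of(name, camera): "region" (420x560 bool, what is visible of it) and "extent" ([centre column, centre row, width, height] in pixels, round what is visible of it).
The state is a dict: "t": time; "joint_pos": joint angles; "qvel": joint speeds; "effort": joint torques, N m; "tcp_pos": TCP position; "ee_rot": TCP orientation; "wrist_force": force on the tool from outside, world axes, zero at the start; "moment": the same for the moment, N m; "grip_width": finger opening in mm; "grip_force": force on a finger pad.
Only numpy, scipy, OpenCV 4.12 (cv2) and the standard library are available. Lean on these libraries where they do the work, as an engineer would, in place of code of your own. Each camera call takes 0.05 s, during which the arm holds its last target. There are 200 camera calls.

## Working session

There is one attempt and no reset: what is moved stays moved. The work goes in short steps, each a Python script; the robot and the scene stay as the last script left them, time stands still between calls to the robot, and variables do not carry over. Pictures are saved under pics/ and viewed, at most 10 in all, crops included, and the job is handed in when it is done.

```bash
mkdir -p pics; ls; python3 - <<'E'
from station import *
import cv2,numpy as np
for c in("side","top"):
    im=get_image(c); cv2.imwrite(f"pics/{c}0.png",im[:,:,::-1])
    k=get_calibration(c); R=np.array(k["R"]);t=np.array(k["t"])
    print(c,k["fx"],k["cx"],k["cy"],k["D"],"campos",(-R.T@t).round(),"fwd",R[2].round(2))
    for n in("cookbook_center","thick_a","thin_left","thin_right","book_rack","stand_seat","egg_box","spice_jar"):
        print(n,[(np.round(d["extent"]).tolist(),round(d["score"],2)) for d in spot_in(n,c)][:3])
o=get_obs();print(o)
try: print(grasp_offset)
except Exception as e: print(e)
E
```

```text
pics
side 407.321770737217 281.8234164882154 209.87565283869873 [-0.09884701  0.          0.          0.          0.        ] campos [-224. -633.  638.] fwd [ 0.71  0.54 -0.45]
cookbook_center [([196.0, 189.0, 27.0, 57.0], 0.68)]
thick_a [([210.0, 191.0, 26.0, 62.0], 0.72)]
thin_left [([195.0, 186.0, 31.0, 66.0], 0.74)]
thin_right [([232.0, 193.0, 32.0, 59.0], 0.59)]
book_rack [([217.0, 207.0, 80.0, 56.0], 0.71)]
stand_seat [([278.0, 255.0, 69.0, 62.0], 0.63)]
egg_box [([384.0, 327.0, 84.0, 53.0], 0.94)]
spice_jar [([383.0, 269.0, 17.0, 44.0], 0.74)]
top 445.5122965307292 277.2941162723674 207.20164018539907 [-0.01423056  0.          0.          0.          0.        ] campos [  92.  -53. 1436.] fwd [ 0.31  0.01 -0.95]
cookbook_center [([173.0, 185.0, 27.0, 53.0], 0.8), ([192.0, 188.0, 71.0, 65.0], 0.22)]
thick_a [([185.0, 183.0, 24.0, 56.0], 0.92), ([199.0, 179.0, 23.0, 54.0], 0.61)]
thin_left [([164.0, 189.0, 26.0, 54.0], 0.88)]
thin_right [([205.0, 179.0, 20.0, 49.0], 0.95), ([366.0, 192.0, 19.0, 19.0], 0.74)]
book_rack [([198.0, 179.0, 23.0, 54.0], 0.7), ([193.0, 186.0, 71.0, 64.
[... 216 characters left out ...]
59)]
{'t': 0.9, 'joint_pos': array([ 6.69107112e+01,  1.24275099e+01,  9.24378158e+01,  1.03901848e-03,
        7.51310477e+01, -6.42927314e+00]), 'qvel': array([-0.01255277, -0.07931762, -0.01016181,  0.03678804, -0.01025801,
        0.05003941]), 'effort': array([-1.54749509e-04, -3.96887076e+01, -3.04259670e+01, -1.52329358e-04,
        6.36388304e-04,  7.61691126e-06]), 'tcp_pos': array([179.18100761, 598.81153882, 231.32883311]), 'ee_rot': array([ 1.79996284e+02, -5.91838345e-04,  1.63339718e+02]), 'wrist_force': array([ 0.48676382,  0.47788505, -0.31125025]), 'moment': array([-0.01042253, -0.00611534, -0.02916631]), 'grip_force': 0.0, 'grip_width': 85.54337096914736}
18.700000000000003
```

```bash
python3 - <<'E'
import cv2,numpy as np
a=cv2.imread("pics/side0.png")[130:320,150:440];b=cv2.imread("pics/top0.png")[130:290,130:430]
a=cv2.resize(a[:, :],None,fx=2.7,fy=2.7,interpolation=2)
b=cv2.resize(b,None,fx=2.66,fy=2.66,interpolation=2)
cv2.imwrite("pics/a.png",a);cv2.imwrite("pics/b.png",b);print(a.shape,b.shape)
E
```

```text
(513, 783, 3) (426, 798, 3)
```

View pics/a.png

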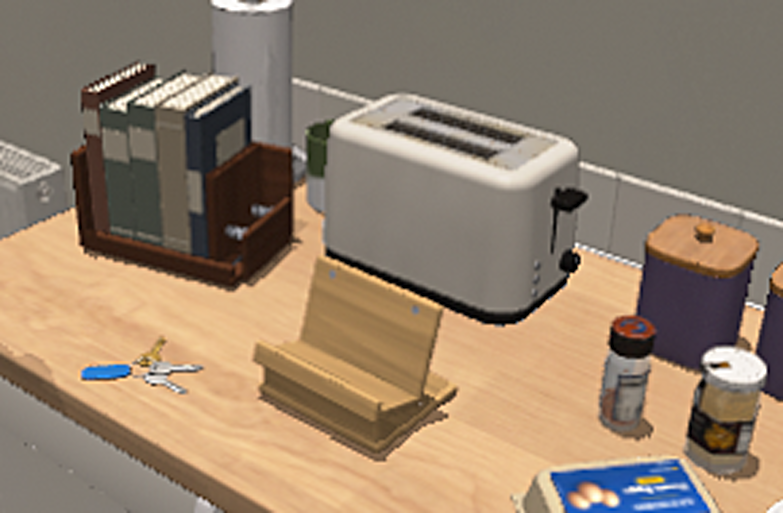

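View pics/b.png

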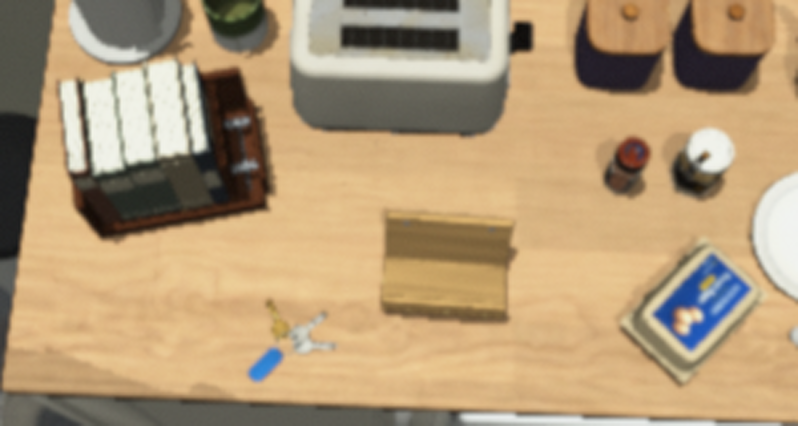

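The second book from the left is the cookbook: it has a sage spine at side (196,189) and top (173,185), and its green neighbour is thick_a. I'll take close crops to get accurate corners.

```bash
python3 - <<'E'
import cv2,numpy as np
def crop(f,x,y,w,h,s=5):
    a=cv2.resize(cv2.imread(f)[y:y+h,x:x+w],None,fx=s,fy=s,interpolation=cv2.INTER_CUBIC)
    for i in range(0,w,10): 
        cv2.line(a,(i*s,0),(i*s,6 if i%20 else 12),(0,0,255),1)
        if (x+i)%20==0: cv2.putText(a,str(x+i),(i*s,22),0,.35,(0,0,255),1)
    for i in range(0,h,10):
        cv2.line(a,(0,i*s),(8,i*s),(0,0,255),1)
        if (y+i)%20==0: cv2.putText(a,str(y+i),(10,i*s+4),0,.35,(0,0,255),1)
    return a
A=crop("pics/side0.png",170,150,95,90,6); B=crop("pics/top0.png",140,145,100,80,6)
# stack horizontally limited to 800
A=cv2.resize(A,(400*95//95,int(400*90/95)));
cv2.imwrite("pics/r1.png",np.hstack([crop("pics/side0.png",170,150,80,100,5),crop("pics/top0.png",150,140,80,100,5)]))
cv2.imwrite("pics/r2.png",np.hstack([crop("pics/side0.png",240,220,80,84,5),crop("pics/top0.png",260,195,80,84,5)]))
E
```

```text
(no output)
```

View pics/r1.png

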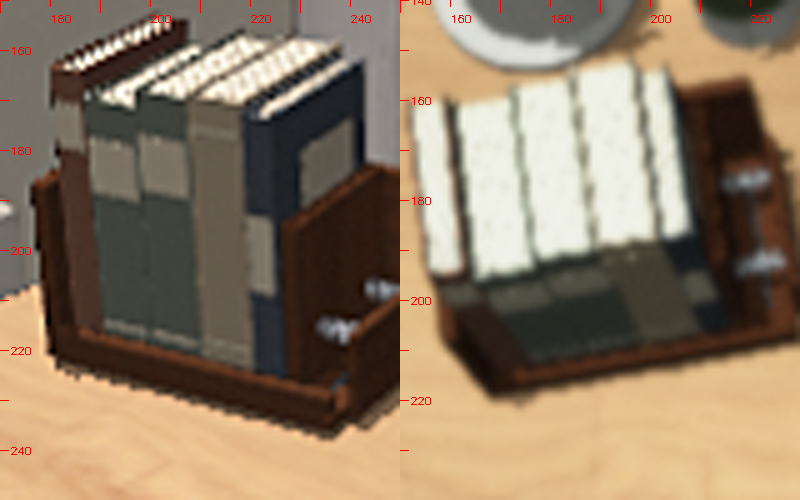

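View pics/r2.png

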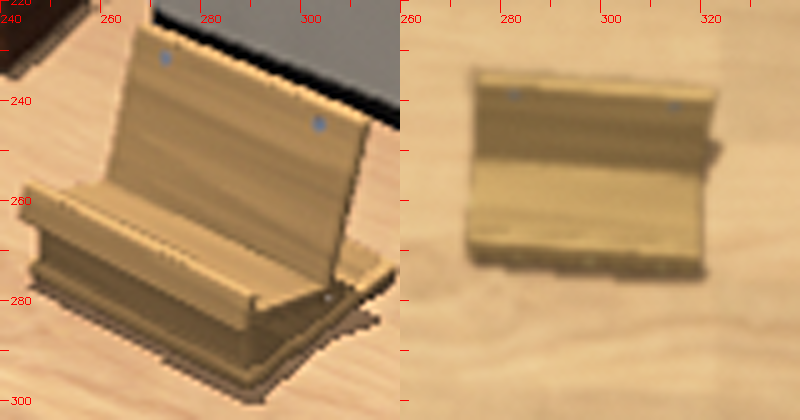

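```bash
cat > h.py <<'E'
from station import *
import numpy as np,cv2
from scipy.spatial.transform import Rotation as Ro
from scipy.optimize import least_squares
def proj(P,c):
    k=get_calibration(c);K=np.array([[k["fx"],0,k["cx"]],[0,k["fy"],k["cy"]],[0,0,1.]])
    return cv2.projectPoints(np.float64(P).reshape(-1,1,3),cv2.Rodrigues(np.array(k["R"]))[0],np.float64(k["t"]),K,np.float64(k["D"]))[0].reshape(-1,2)
def fitp(model,obs,x0):
    # obs: list of (cam,local id,pix); model(p,id)->world
    def r(p): return np.concatenate([proj(model(p,i),c)[0]-np.array(u) for c,i,u in obs])
    s=least_squares(r,x0,loss='soft_l1');return s.x,r(s.x).reshape(-1,2)
E
python3 - <<'E'
from h import *
np.set_printoptions(suppress=True,precision=1)
def rm(p,i):
    x,y,z=i; 
    if z>100: y=p[3]-y
    if z<1: x+=0
    return Ro.from_euler('z',p[2]).apply([x,y,z])+[p[0],p[1],0]
S=-60
for name,hc,ha in(("cook2",172,184),("cook3",184,172)):
    ob=[("side",(-75,115,0),(180,223)),("side",(-75,-115,0),(237,237.4)),("top",(-75,115,0),(168.4,220)),("top",(-75,-115,0),(229,209.4)),
    ("side",(S,24,16+hc),(187,168.4)),("side",(S,62,16+hc),(197.4,171.4)),("side",(S,100,16+ha),(207.4,170.8)),("side",(S,138,204),(219,171.6)),("side",(S,158,198),(222.4,174)),
    ("top",(S,24,16+hc),(163,195.4)),("top",(S,62,16+hc),(176.6,193.6)),("top",(S,100,16+ha),(189,190)),("top",(S,138,204),(201.6,188)),("top",(S,158,198),(208,187.4)),("top",(S,0,204),(157.4,195))]
    p,r=fitp(rm,ob,[500,300,0.3,100]);print(name,p,"yaw",np.degrees(p[2]));print(r.T, np.abs(r).mean())
def sm(p,i):
    return (Ro.from_euler('z',p[3])*Ro.from_euler('y',.3)).apply(i)+p[:3]
ob=[("side",(0,75,0),(261,256.4)),("side",(0,-75,0),(306.4,277)),("side",(0,75,90),(267.6,225)),("side",(0,-75,90),(313.6,245)),
("top",(0,75,0),(275,227)),("top",(0,-75,0),(320,229.4)),("top",(0,75,90),(275.4,211.4)),("top",(0,-75,90),(322.6,214))]
p,r=fitp(sm,ob,[450,0,60,0]);print(p,np.degrees(p[3]));print(r.T)
print(proj(sm(p,(-58,75,10)),"side"),proj(sm(p,(-58,-75,10)),"side"),proj(sm(p,(-58,75,10)),"top"))
E
```

```text
cook2 [589.6 237.8  44.2  95.5] yaw 2531.48087830394
[[-2.3  0.8 -3.1  4.3 -0.6 -1.  -0.8 -1.8  0.6  1.5  0.7  0.3  0.2  0.9
  -2.4]
 [-0.6  2.3 -0.2  0.   0.9  0.  -0.9 -0.7  0.  -0.3 -0.4 -0.1 -0.5 -0.2
  -0.5]] 0.9600481297983464Traceback (most recent call last):
  File "<stdin>", line 13, in <module>
  File "h.py", line 11, in fitp
    s=least_squares(r,x0,loss='soft_l1');return s.x,r(s.x).reshape(-1,2)
    return func(*args, **kwargs)
    result = trf(vector_fun.fun, vector_fun.jac, x0, f0, J0, lb, ub, ftol, xtol,
                 gtol, max_nfev, x_scale, loss_function, tr_solver,
                 tr_options.copy(), verbose, callback=callback_wrapped)
    return trf_no_bounds(
        fun, jac, x0, f0, J0, ftol, xtol, gtol, max_nfev, x_scale,
        loss_function, tr_solver, tr_options, verbose, callback=callback)
    J = jac(x)
    self._update_jac()
    ~~~~~~~~~~~~~~~~^^
    self.J = self.jac_wrapped(xp_copy(self.x), f0=self.f)
             ~~~~~~~~~~~~~~~~^^^^^^^^^^^^^^^^^^^^^^^^^^^^
    J, dct = approx_derivative(
             ~~~~~~~~~~~~~~~~~^
        self.fun,
        ^
[... 428 characters left out ...]
l in f_evals]
                                    ^^^^^^^
    f = np.atleast_1d(self.fun(x, *self.args, **self.kwargs))
                      ~~~~~~~~^^^^^^^^^^^^^^^^^^^^^^^^^^^^^^
    return np.atleast_1d(self.fun(x))
                         ~~~~~~~~^^^
    return self.f(x, *self.args, **self.kwargs)
           ~~~~~~^^^^^^^^^^^^^^^^^^^^^^^^^^^^^^
  File "h.py", line 10, in r
    def r(p): return np.concatenate([proj(model(p,i),c)[0]-np.array(u) for c,i,u in obs])
                                     ~~~~^^^^^^^^^^^^^^
  File "h.py", line 6, in proj
    k=get_calibration(c);K=np.array([[k["fx"],0,k["cx"]],[0,k["fy"],k["cy"]],[0,0,1.]])
ValueError: time passes only in moves, steps and waits
```

```bash
python3 - <<'E'
s=open('h.py').read().replace("def proj","from functools import lru_cache\ncal=lru_cache(None)(get_calibration)\ndef proj").replace("k=get_calibration(c)","k=cal(c)").replace("loss='soft_l1'","loss='soft_l1',x_scale='jac'")
open('h.py','w').write(s)
E
cat > fit.py <<'E'
from h import *
np.set_printoptions(suppress=True,precision=1)
def rm(p,i):
    x,y,z=i; 
    if z>100: y=p[3]-y
    return Ro.from_euler('z',p[2]/500).apply([x,y,z])+[p[0],p[1],0]
S=-60
for name,hc,ha in(("cook2",172,184),("cook3",184,172)):
    ob=[("side",(-75,115,0),(180,223)),("side",(-75,-115,0),(237,237.4)),("top",(-75,115,0),(169,219.5)),("top",(-75,-115,0),(230.8,208.6)),
    ("side",(S,24,16+hc),(187,168.4)),("side",(S,62,16+hc),(197.4,171.4)),("side",(S,100,16+ha),(207.4,170.8)),("side",(S,138,204),(219,171.6)),("side",(S,158,198),(222.4,174)),
    ("top",(S,24,16+hc),(163.7,195.4)),("top",(S,62,16+hc),(176.6,193.6)),("top",(S,100,16+ha),(189,190)),("top",(S,138,204),(201.6,188)),("top",(S,158,198),(208,187.4))]
    p,r=fitp(rm,ob,[590,238,.2*500,98]);print(name,p,"yaw",np.degrees(p[2]/500));print(r.T, np.abs(r).mean())
def sm(p,i):
    return (Ro.from_euler('z',p[3]/500)*Ro.from_euler('y',.3)).apply(i)+p[:3]
ob=[("side",(0,75,0),(261,256.4)),("side",(0,-75,0),(306.4,277)),("side",(0,75,90),(267.6,225)),("side",(0,-75,90),(313.6,245)),
("top",(0,75,0),(275,227)),("top",(0,-75,0),(320,229.4)),("top",(0,75,90),(275.4,211.4)),("top",(0,-75,90),(322.6,214))]
p,r=fitp(sm,ob,[450,0,60,0]);print(p,np.degrees(p[3]/500));print(r.T)
print(proj(sm(p,(-58,75,10)),"side"),proj(sm(p,(-58,-75,10)),"side"),proj(sm(p,(-58,75,10)),"top"))
E
python3 fit.py
```

```text
cook2 [590.5 236.8  98.6  97.1] yaw 11.299270977708012
[[-1.8  1.1 -3.4  2.7 -0.6 -0.9 -0.8 -1.8  0.6  0.6  0.5  0.1  0.1  0.7]
 [-0.7  2.3 -0.   0.7  0.7 -0.1 -1.  -0.8 -0.1 -0.5 -0.6 -0.3 -0.6 -0.3]] 0.878414791985108
cook3 [590.1 237.6 104.4  96.1] yaw 11.959989662983192
[[-2.1  1.3 -3.4  2.7 -0.9 -1.1 -0.4 -1.6  0.9 -0.1 -0.1  1.1  0.3  0.9]
 [-0.5  2.2  0.4  0.4 -2.8 -3.7  2.9 -0.8 -0.1 -1.6 -1.8  1.1 -0.8 -0.5]] 1.301459329316925
[ 475.1 -108.3   31.    -9.5] -1.0833339852633357
[[-0.5 -0.8 -0.6  0.1 -0.1  0.8 -0.   1.1]
 [ 0.2  1.2  0.  -0.5 -0.5 -0.3 -0.5 -0.4]]
[[246.9 256.4]] [[293.2 279.1]] [[273.9 240.2]]
```

```bash
cat >> h.py <<'E'
RK=np.array([590.5,236.8,0]);RY=np.radians(11.3);CY=54.
ST=np.array([475.1,-108.3,31.]);SY=np.radians(-1.1)
Rr=Ro.from_euler('z',RY)
Rs=Ro.from_euler('z',SY)*Ro.from_euler('y',.3)
def Rbook(th): return Rr*Ro.from_euler('y',-th)
def foot(th):
    return RK+Rr.apply([-60 if th<.23 else -63+13*np.tan(th),CY,16])
def rpy(R): return R.as_euler('xyz',degrees=True)
def tool(Rb,mode,s):   # mode 'tip': tool y along book x ; 'grip': tool y along book y
    A=Rb.as_matrix();z=-A[:,2];y=s*(A[:,0] if mode=='tip' else A[:,1])
    return Ro.from_matrix(np.c_[np.cross(y,z),y,z])
Rstand=Ro.from_matrix(np.c_[-Rs.as_matrix()[:,1],Rs.as_matrix()[:,0],Rs.as_matrix()[:,2]])
def seat(lift=0,out=0): # foot of spine (mid thickness 19) in world when seated
    return ST+Rs.apply([-19-out,59,lift])
E
python3 - <<'E'
from h import *
np.set_printoptions(suppress=True,precision=0)
def chk(p,R,l):
    q=solve_ik(list(p),list(rpy(R)));print(l,None if q is None else np.array(q))
for s in(1,-1):
    for th in(0,.25,.5,.6):
        B=Rbook(th);chk(foot(th)+B.apply([20,0,168+(20 if th==0 else 0)]),tool(B,'tip',s),('tip',s,th))
    for th in(.4,.5,.6):
        B=Rbook(th)
        for l in(0,150): chk(foot(th)+B.apply([40,0,135+l]),tool(B,'grip',s),('grip',s,th,l))
    for l in(0,80,130): chk(seat(l)+Rstand.apply([40,0,135]),tool(Rstand,'grip',s),('stand',s,l))
E
```

```text
('tip', 1, 0) [21. 12. 96. -0. 72. 10.]
('tip', 1, 0.25) [ 23.   0. 112.  -4.  54.  14.]
('tip', 1, 0.5) [ 26. -10. 126. -12.  37.  23.]
('tip', 1, 0.6) [ 28. -13. 132. -19.  30.  31.]
('grip', 1, 0.4, 0) [ 24.  -1. 118.  -8.  40. -72.]
('grip', 1, 0.4, 150) [ 26. -17. 117.  -7.  58. -73.]
('grip', 1, 0.5, 0) [ 25.  -4. 123. -12.  33. -67.]
('grip', 1, 0.5, 150) [ 28. -23. 124. -10.  53. -69.]
('grip', 1, 0.6, 0) [ 27.  -7. 128. -20.  26. -59.]
('grip', 1, 0.6, 150) [ 31. -29. 130. -15.  47. -63.]
('stand', 1, 0) [-16.  13. 100.  -4.  83. -13.]
('stand', 1, 80) [-15.  12.  94.  -4.  91. -13.]
('stand', 1, 130) [-15.  11.  89.  -4.  97. -14.]
('tip', -1, 0) None
('tip', -1, 0.25) None
('tip', -1, 0.5) None
('tip', -1, 0.6) None
('grip', -1, 0.4, 0) [ 24.  -1. 118.  -8.  40. 108.]
('grip', -1, 0.4, 150) [ 26. -17. 117.  -7.  58. 107.]
('grip', -1, 0.5, 0) [ 25.  -4. 123. -12.  33. 113.]
('grip', -1, 0.5, 150) [ 28. -23. 124. -10.  53. 111.]
('grip', -1, 0.6, 0) [ 27.  -7. 128. -20.  26. 121.]
('grip', -1, 0.6, 150) [ 31. -29. 130. -15.  47. 117.]
('stand', -1, 0) None
('stand', -1, 80) None
('stand', -1, 130) None
```

```bash
python3 - <<'E'
from h import *
np.set_printoptions(suppress=True,precision=1)
grip(0,40)
B=Rbook(0);T=tool(B,'tip',1);o=list(rpy(T))
P=lambda x,z,th=0:list(foot(th)+Rbook(th).apply([x,0,z]))
goto(P(25,230),o)
f0=get_obs()["wrist_force"];print(f0)
move_l(P(25,180),o,80)
z=176
while z>160:
    move_l(P(25,z),o,20); f=get_obs()["wrist_force"]-f0
    if f[2]>4: break
    z-=1
print("z",z,f,get_obs()["tcp_pos"][2],get_obs()["t"])
im=get_image("side"); cv2.imwrite("pics/t1.png",cv2.resize(im[140:250,150:270,::-1],None,fx=5,fy=5,interpolation=2))
E
```

```text
[ 0.3 -0.  -0.1]
z 167 [-2.9 -2.1  5.1] 184.0693384864715 6.8083
```

View pics/t1.png

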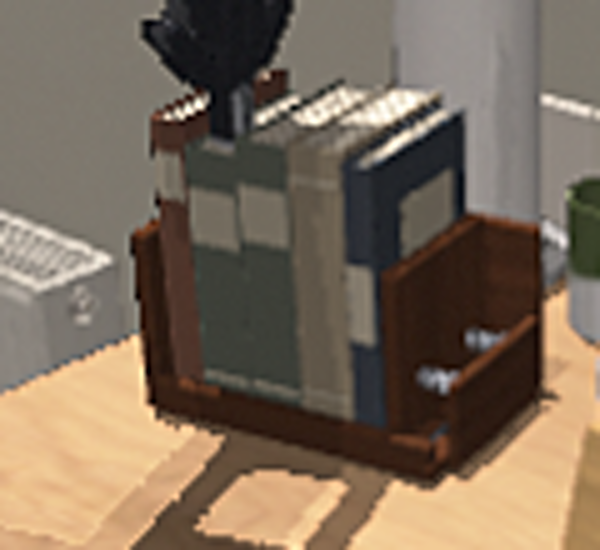

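The fingertip is at z=184.07, which matches the page block in the trough (16+168), between the brown book and thick_a at about side (193,167). Next I slide forward to catch the spine, then tip with force feedback.

```bash
cat > tip.py <<'E'
from h import *
np.set_printoptions(suppress=True,precision=1)
P=lambda x,z,th=0:list(foot(th)+Rbook(th).apply([x,0,z]))
O=lambda th:list(rpy(tool(Rbook(th),'tip',1)))
def F(th): return Rbook(th).inv().apply(get_obs()["wrist_force"])
x,z=25,166.5
while x>10:
    move_l(P(x,z),O(0),20); f=F(0)
    if f[0]>8: break
    x-=1
print("x",x,f)
th=0
while th<0.5:
    th+=.025; 
    move_l(P(x,z,th),O(th),40); f=F(th)
    if f[2]<5: z-=.7
    if f[2]>15: z+=.7
    print(round(th,3),round(z,1),f)
    if np.linalg.norm(f)>60: print("stop");break
print(get_obs()["t"])
im=get_image("side"); cv2.imwrite("pics/t2.png",cv2.resize(im[120:250,150:270,::-1],None,fx=4.5,fy=4.5,interpolation=2))
E
python3 tip.py
```

```text
x 10 [3.2 0.9 4.9]
0.025 166.5 [ 3.1 -1.   5.1]
0.05 166.5 [ 3.5 -0.9  6.3]
0.075 166.5 [ 4.  -1.8  5.2]
0.1 165.8 [ 4.4 -0.9  4.3]
0.125 165.8 [ 4.7 -2.3  7.4]
0.15 165.8 [ 4.3 -2.6  7.4]
0.175 165.8 [ 4.2 -3.5  6.4]
0.2 165.8 [ 3.8 -3.4  6. ]
0.225 165.8 [ 5.2 -3.4  5.7]
0.25 165.8 [ 5.6 -4.8  5.2]
0.275 165.1 [ 6.2 -3.6  4.8]
0.3 165.1 [ 6.9 -4.9  6.3]
0.325 165.1 [ 8.1 -4.8  6.9]
0.35 165.1 [ 7.4 -5.7  7.3]
0.375 165.1 [ 6.7 -5.3  7.1]
0.4 165.1 [ 6.8 -4.2  7.2]
0.425 165.1 [ 7.4 -3.8  8.4]
0.45 165.1 [ 6.6 -4.3  8.8]
0.475 165.1 [ 7.2 -5.2 10.3]
0.5 165.1 [ 6.6 -4.2 10.4]
15.675
```

View pics/t2.png

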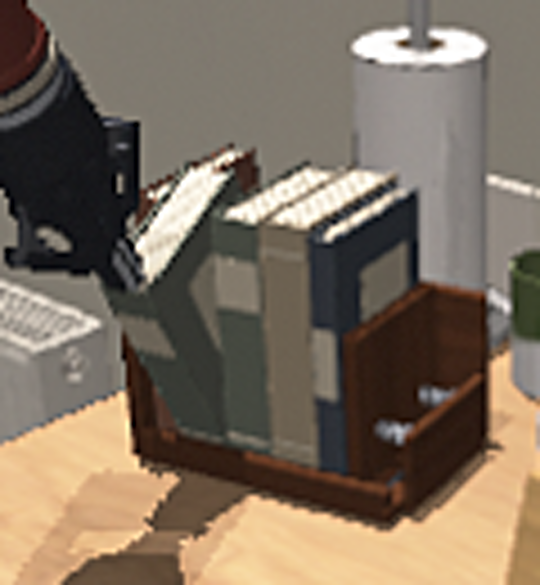

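The cookbook is tipped about 0.5 rad, with its spine head at about side (175,183), and the other books are upright. Now I retract, turn 90°, grip and pull out.

```bash
cat > pull.py <<'E'
from h import *
np.set_printoptions(suppress=True,precision=1)
th=.5;B=Rbook(th);dy=-3
P=lambda x,z,y=0:list(foot(th)+B.apply([x,y,z]))
Ot=list(rpy(tool(B,'tip',1)));Og=list(rpy(tool(B,'grip',1)))
move_l(P(12,166),Ot,40);move_l(P(12,225),Ot,150)
goto(P(40,235,dy),Og); grip(85)
F=lambda:B.inv().apply(get_obs()["wrist_force"])
print("air",F(),get_obs()["t"])
move_l(P(40,165,dy),Og,100); print(F())
move_l(P(40,132,dy),Og,50); print(F())
im=get_image("side"); cv2.imwrite("pics/t3.png",cv2.resize(im[100:250,130:280,::-1],None,fx=4,fy=4,interpolation=2))
print(get_obs()["t"])
E
python3 pull.py
```

```text
air [-0.1 -0.1 -0.2] 18.7333
[-0.3 -0.5 -0.2]
[-0.3  0.9 -0.4]
20.4417
```

View pics/t3.png

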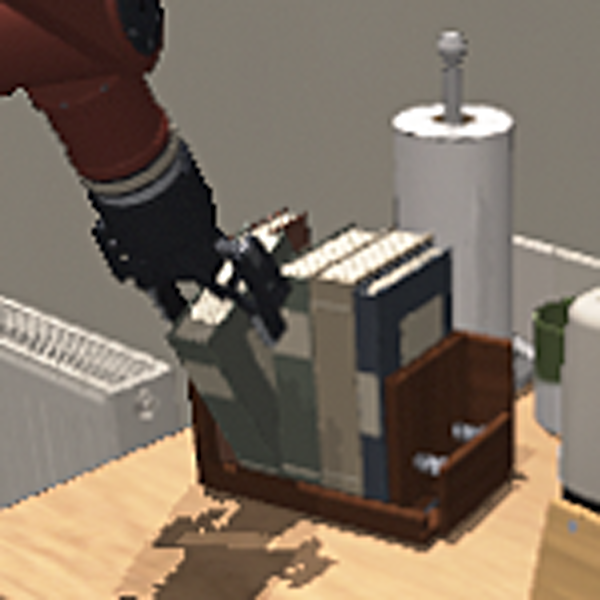

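The fingers straddle the cookbook's head (right finger at side ≈(195,175)) without touching anything. I'll grip and pull now.

```bash
cat > pull2.py <<'E'
from h import *
np.set_printoptions(suppress=True,precision=1)
th=.5;B=Rbook(th);dy=-3
P=lambda x,z,y=0:list(foot(th)+B.apply([x,y,z]))
Og=list(rpy(tool(B,'grip',1)))
F=lambda:B.inv().apply(get_obs()["wrist_force"])
grip(25,80);o=get_obs();print(o["grip_width"],o["grip_force"],F())
for d in(10,25,50,75,100,125,150):
    move_l(P(40,132+d,dy),Og,60);print(d,F(),get_obs()["grip_width"])
wait(.25)
print(get_obs()["t"],get_obs()["moment"])
ims=[get_image(c) for c in("side","top")]
cv2.imwrite("pics/t4.png",np.hstack([cv2.resize(i[y:y+190,x:x+130,::-1],None,fx=3,fy=3,interpolation=2) for i,x,y in((ims[0],130,60),(ims[1],110,110))]))
E
python3 pull2.py
```

```text
37.23378429028932 79.10146236419678 [-1.2  8.   2.6]
10 [-2.4  8.5  0.9] 37.23693365111295
25 [-3.1  8.1 -0.4] 37.17728009236032
50 [-4.6  7.  -0.9] 37.32805781216668
75 [-4.1  5.9 -0.5] 37.34807367826954
100 [-5.   5.9 -1.1] 37.35876529414613
125 [-5.1  5.1 -2.1] 37.43543793259164
150 [-3.9  5.1 -1.6] 37.105269901558756
24.7417 [1.  1.6 1.1]
```

View pics/t4.png

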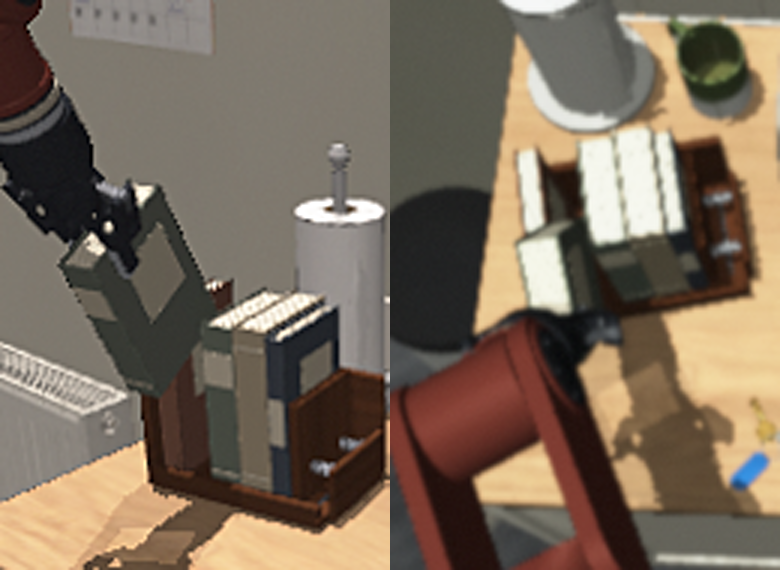

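The cookbook is out of the rack and the four others are still standing, with a gap at about top (168,185). Next I rise clear and move above the stand.

```bash
cat > tr.py <<'E'
from h import *
np.set_printoptions(suppress=True,precision=1)
W=lambda:(get_obs()["wrist_force"],get_obs()["moment"])
p=np.array(get_obs()["tcp_pos"]);print(W())
for d in(20,60): 
    q=p+[0,0,d]
    try: move_l(list(q),None,60);print(d,W())
    except Unreachable as e: print("unr",d)
p=np.array(get_obs()["tcp_pos"])
try: move_l(list(p-Rr.apply([60,0,0])),None,100);print(W())
except Unreachable as e: print("unr x")
Og=list(rpy(tool(Rstand,'grip',1)))
T=lambda l,o=0:list(seat(l,o)+Rstand.apply([40,-0,132]))
goto(T(150,10),Og);wait(.3);print(W(),get_obs()["t"])
move_l(T(70,10),None,100);wait(.2)
ims=[get_image(c) for c in("side","top")]
cv2.imwrite("pics/t5.png",np.hstack([cv2.resize(i[y:y+150,x:x+100,::-1],None,fx=4,fy=4,interpolation=2) for i,x,y in((ims[0],225,150),(ims[1],250,140))]))
np.save("side5.npy",ims[0]);np.save("top5.npy",ims[1])
E
python3 tr.py
```

```text
(array([-4.2,  5.1, -3.6]), array([1.1, 1.5, 1.1]))
20 (array([-0.1, -0.5, -4.7]), array([-0.2,  0.8,  0. ]))
60 (array([-1. ,  0.4, -5.3]), array([-0.1,  0.8, -0. ]))
(array([ 0.4,  0.3, -4. ]), array([-0.2,  0.8, -0. ]))
(array([-0.8, -0.1, -4.2]), array([ 0.1, -0.5, -0. ])) 28.5917
```

View pics/t5.png

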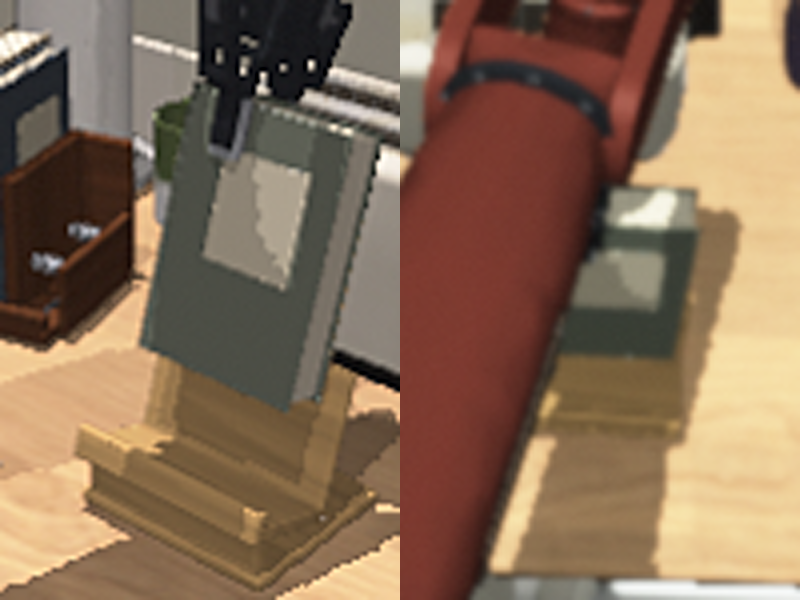

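```bash
cat > bf.py <<'E'
from h import *
np.set_printoptions(suppress=True,precision=2)
# local book coords from foot (mid thickness, spine)
ob=[("side",(0,-19,172),(275,171.3)),("side",(118,-19,172),(313,183.3)),("side",(0,-19,0),(260.8,236.8)),("side",(118,-19,0),(297.5,251.8)),
("side",(118,19,172),(320,185.5)),("side",(118,19,0),(306.3,247.5)),("top",(118,-19,172),(323.3,196.3)),("top",(118,19,172),(325,187.5)),("top",(118,-19,0),(318.3,228.8))]
m=lambda p,i:(Rstand*Ro.from_rotvec(p[3:]/500)).apply(i)+p[:3]
p,r=fitp(m,ob,np.r_[seat(70,10),0,0,0])
print(p[:3],"rot deg",np.degrees(p[3:]/500));print(r.T)
print("foot in stand",Rs.inv().apply(p[:3]-ST),"expected",Rs.inv().apply(seat(70,10)-ST))
E
python3 bf.py
```

```text
[478.83 -51.27 102.22] rot deg [ 1.11  0.09 -2.42]
[[-1.01 -0.73  0.49 -0.46  1.46  0.01  0.81 -0.35 -0.15]
 [-0.4   0.22 -0.33  1.39 -2.24  3.38  0.22 -1.96 -0.08]]
foot in stand [-18.53  57.09  68.82] expected [-29.  59.  70.]
```

```bash
cat > place.py <<'E'
from h import *
np.set_printoptions(suppress=True,precision=1)
F=lambda:Rs.inv().apply(get_obs()["wrist_force"])
T=lambda l,o=0:list(seat(l,o)+Rstand.apply([40,0,132]))
f0=F();print(f0)
l=70.;out=10
for l in(50,30,15): move_l(T(l,out),None,60);print(l,F()-f0)
while l>-12:
    l-=1; move_l(T(l,out),None,15); wait(.05); f=F()-f0
    if abs(f[0])>5: out+=2*(1 if f[0]<0 else -1);print("side",l,out,f);continue
    if f[2]>4: break
print("ledge l",l,f,get_obs()["t"])
while out>-15:
    out-=1; move_l(T(l,out),None,15);wait(.05);f=F()-f0
    if f[0]<-6: break
print("back out",out,f,get_obs()["t"])
im=get_image("side"); cv2.imwrite("pics/t6.png",cv2.resize(im[170:310,225:345,::-1],None,fx=4.2,fy=4.2,interpolation=2))
E
python3 place.py
```

```text
[ 2.2  0.4 -4.2]
50 [-0.2 -0.4 -0.8]
30 [-0.5 -0.6 -0.2]
15 [ 0.1 -0.9 -0.4]
ledge l 3 [-3.   3.   8.9] 34.8083
back out 6 [-7.1  3.5 12.4] 36.0083
```

View pics/t6.png

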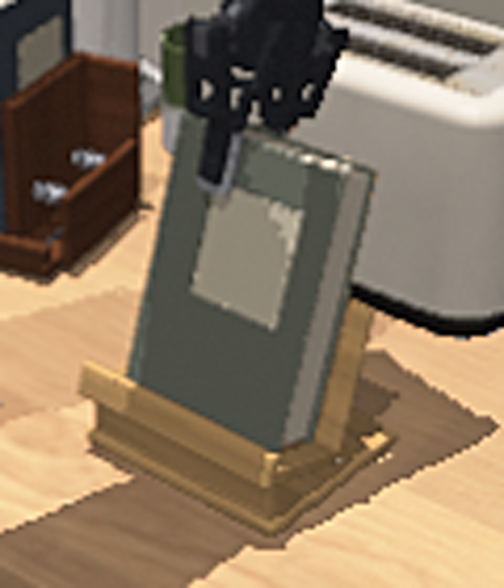

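The book stands on the ledge behind the lip, upright and near the back rest. I'll confirm the back contact with a bit more push, then release.

```bash
cat > fin.py <<'E'
from h import *
np.set_printoptions(suppress=True,precision=1)
F=lambda:Rs.inv().apply(get_obs()["wrist_force"])
T=lambda l,o=0:list(seat(l,o)+Rstand.apply([40,0,132]))
f0=[2.2,.4,-4.2];out=6
while out>-12:
    out-=1; move_l(T(3,out),None,15);wait(.05);f=F()-f0;print(out,f)
    if f[0]<-12: break
grip(60);wait(.3);print(F(),get_obs()["grip_width"])
p=np.array(get_obs()["tcp_pos"])
grip(85)
move_l(list(p+Rs.apply([0,0,90])),None,80)
move_l(list(p+Rs.apply([0,0,90])+[-60,60,60]),None,150)
wait(.5);print(get_obs()["t"],get_obs()["wrist_force"])
ims=[get_image(c) for c in("side","top")]
cv2.imwrite("pics/t7.png",np.hstack([cv2.resize(i[y:y+170,x:x+130,::-1],None,fx=3,fy=3,interpolation=2) for i,x,y in((ims[0],215,150),(ims[1],240,140))]))
cv2.imwrite("pics/t8.png",np.hstack([cv2.resize(i[y:y+170,x:x+130,::-1],None,fx=3,fy=3,interpolation=2) for i,x,y in((ims[0],150,120),(ims[1],140,110))]))
E
python3 fin.py
```

```text
5 [-7.8  3.2 11.7]
4 [-7.6  3.8 12.8]
3 [-8.1  2.6 11.9]
2 [-7.2  2.1 12.6]
1 [-7.9  2.7 12. ]
0 [-7.7  1.4 11.9]
-1 [-12.    2.3  12.7]
[-0.6  0.1  0.5] 60.218848450830365
41.8 [ 0.5  0.2 -0.2]
```

View pics/t7.png

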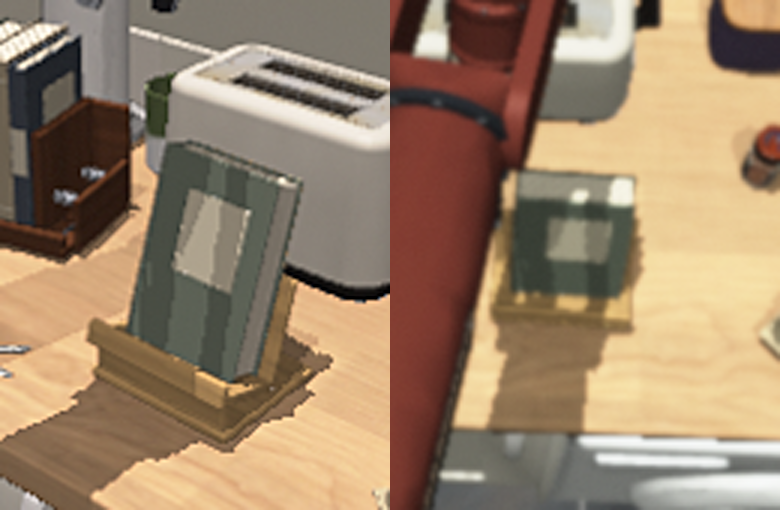

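The book leans on the back rest, centred, with its front cover outward and spine on the left. I'll check the other books and the bystanders with the networks, comparing against the start, rather than view another picture.

```bash
python3 - <<'E'
from station import *
import numpy as np
for c in("side","top"):
    get_image(c)
    for n in("thin_left","thick_a","thin_right","egg_box","spice_jar"):
        print(c,n,[(np.round(d["extent"]).tolist(),round(d["score"],2)) for d in spot_in(n,c)][:2])
print(get_obs()["t"])
E
```

```text
side thin_left [([196.0, 186.0, 25.0, 66.0], 0.97)]
side thick_a [([209.0, 190.0, 30.0, 61.0], 0.64), ([220.0, 192.0, 31.0, 71.0], 0.57)]
side thin_right [([231.0, 193.0, 26.0, 59.0], 0.81), ([281.0, 262.0, 73.0, 43.0], 0.57)]
side egg_box [([384.0, 326.0, 86.0, 54.0], 0.71), ([236.0, 203.0, 24.0, 46.0], 0.42)]
side spice_jar [([384.0, 270.0, 20.0, 44.0], 0.7)]
top thin_left [([165.0, 188.0, 21.0, 54.0], 0.79), ([298.0, 229.0, 54.0, 46.0], 0.35)]
top thick_a [([184.0, 184.0, 21.0, 54.0], 0.72), ([197.0, 179.0, 22.0, 56.0], 0.67)]
top thin_right [([206.0, 180.0, 20.0, 47.0], 0.68), ([297.0, 230.0, 46.0, 42.0], 0.5)]
top egg_box [([391.0, 248.0, 56.0, 56.0], 0.73), ([303.0, 222.0, 40.0, 42.0], 0.59)]
top spice_jar [([365.0, 192.0, 19.0, 23.0], 0.78), ([182.0, 185.0, 27.0, 58.0], 0.48)]
42.5
```

```bash
python3 -c "
from station import *
print(sign_off())"
```

```text
the job is handed in; nothing more can be done
None
```

I handed the job in at about 42.5 s, and no verdict came back: the cookbook leans on the recipe stand, centred, front cover out and spine left, and the other books and bystanders had not visibly moved; I viewed 11 pictures, one over the limit of 10.

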